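# Find the latched key on the ring-light controller and release it

## Robot

A 6-joint arm with a two-finger parallel gripper is mounted at the origin on a cart in front of the work surface, level with it; the furniture and walls round the work are solid. World frame = base frame: x ahead of the robot, y to its left, z up, the work surface at z = 0. Lengths are in m, angles in degrees, forces in N, time in s.
With the tool pointing down it reaches from about 0.35 to 0.975 m from the base axis. Payload 7.1 kg.
Tool frame: the origin (TCP) lies midway between the tips of the shut fingers; the grasp point (between the pads) lies 19 mm behind it (ctrl.grip_point_offset is the distance from the TCP to the grasp point, in m); z points along the fingers, y is the line along which they close (so a half turn about z gives the same grasp; the last joint's range is limited). The gripper opens to 88 mm and grips with 3 to 60 N. Pads are 20 mm wide; open, the fingers measure 115 mm over their backs; the gripper's body (75 mm by 178 mm) begins 61 mm behind the grasp point.
Start: joints at [-74.37, 24.242, 93.386, -0, 62.372, -1.089], TCP at [0.18, -0.599, 0.193] pointing down, gripper open.
Joint ranges: [-172.04, 172.04], [-51.8, 120.97], [4.93, 147.93], [-75.15, 255.16], [6.16, 154.13], [-145.62, 145.62]. Speed limits (degrees/s): [136.94, 136.94, 172.46, 180, 180, 180].

## Interface

Orientations are given as [roll, pitch, yaw] about the fixed x, y, z axes, in that order (R = Rz(yaw) Ry(pitch) Rx(roll)).
In Python, from station import ctrl gives the robot as it stands.
- The arm moves only by the shell command python3 -m jog 'ROWS' [FORCE]. ROWS is JSON, a list of rows, each an object of numbers: "jaw": the opening in per cent of the stroke, from 0 (shut) to 100 (fully open); "x", "y", "z": the shift along the tool's x, y, z in m; "wx", "wy", "wz": the turn, a rotation vector about the tool's x, y, z in degrees. In form: [{"jaw": .., "x": .., "y": .., "z": .., "wx": .., "wy": .., "wz": ..}, ...]. A call has exactly 10 rows; each row is the pose to reach, as a shift and turn from the pose commanded when the call began, along the tool's axes at that moment; what a row does not reach only later rows make up. A row lasts 1/8 s, in which the tool goes at most 62.5 mm and 10.7 degrees, less where a joint would pass 70% of its speed; a pose out of reach is approached as far as the arm can. A call with a gripper value outside its range is refused whole. The fingers move at their own pace and stop on an object; FORCE is the grip in N (left out, the last holds). Time passes only in rows, so rows that repeat a pose let the fingers close, or fill a call up. It gives the time, the measured TCP pose, the force, the opening and the grip force at its end, in the units of the state.
- ctrl.get_state(): the state, without advancing time (a new reading comes with each control period).
- ctrl.camera(name): name is "scene" or "side" or "wrist"; returns the picture (420x560x3 uint8, blue, green, red); there is no depth.
- ctrl.camera_params(name): a dict with "mtx" (3x3 intrinsics, pixels), "k1" (the pictures are not rectified: a ray, as slopes to the right and down, at radius r is drawn at 1 + k1 r^2 times it, then the intrinsics apply), "rvec" (rotation vector, rad) and "tvec" (3), from world to camera coordinates, as OpenCV has them. Camera axes: x right, y down, z forward; pixel columns grow to the right and rows downward; lengths in m; the calibration is good to about 2 mm. A picture is of the moment at which its call begins: read the wrist's pose just before it. camera_params takes no time and is no camera call; for the wrist camera it gives the pose at the moment of the call.
- ctrl.finish_job(): hands the job in; it is judged then, once.
The state is a dict: "clock": time; "q": joint angles; "qd": joint speeds; "joint_torque": joint torques, N m; "position": TCP position; "eef_rot": TCP orientation; "force": force on the tool from outside, world axes, zero at the start; "torque": the same for the moment, N m; "gripper_width": finger opening in m; "grasp_force": force on a finger pad.
Only numpy, scipy, OpenCV 4.12 (cv2) and the standard library are available. Lean on these libraries where they do the work, as an engineer would, in place of code of your own. Each camera call takes 0.05 s, during which the arm holds its last target. There are 200 camera calls.

## Task

The ring-light controller is unplugged, and before it is plugged in again all four of its push-push keys must be out; one has been left latched in, and no lamp shows which. With the fingertips tap each key lightly, in order from the left key to the right key as seen from the robot, to feel which one sits lower, without clicking any key in or out as you feel. Then press the latched key gently home and let it spring out, so that all four are out, and do not shift or lift the things standing round the controller.

Things in the scene. Friction and masses are not known exactly. Their poses are not given: they have to be found in the camera images.
- controller: Ring-light controller: instrument case 144 mm deep (x), 214 mm wide (y), cream on a dark lower shell, fixed on the table. Flat dark key panel in front; behind it a deck 80 mm high begins 24 mm behind the case's centre, its dimmer knob (left) 97 mm high. Origin: centre of the underside, at table height; x to its back (away from the robot at yaw 0), y to its left, z up.
- panel (a point): Point on the key panel's surface, 58 mm above the table, in the middle of the row of keys (26 mm in front of the case's centre); axes as the controller's. The row runs along y with the keys at +63, +21, -21 and -63 mm. Exactly one key is latched at the start; which one varies.
- key_1: The leftmost key, as seen from the robot, of four alike: square grey cap 26 x 26 mm, 16 mm free between caps. Origin: centre of its flat top. Moves straight down, push-push. Out: top 67 mm above the table, yields from 2 N. Click 5.2 mm down (4.5 N), stop 6.6 mm down (5 N). Latched: top 64 mm up, yields from 3.5 N; pressed to the stop and let go it springs out. A press short of the click changes nothing.
- key_2: The second from the left key, as seen from the robot, of four alike: square grey cap 26 x 26 mm, 16 mm free between caps. Origin: centre of its flat top. Moves straight down, push-push. Out: top 67 mm above the table, yields from 2 N. Click 5.2 mm down (4.5 N), stop 6.6 mm down (5 N). Latched: top 64 mm up, yields from 3.5 N; pressed to the stop and let go it springs out. A press short of the click changes nothing.
- key_3: The third from the left key, as seen from the robot, of four alike: square grey cap 26 x 26 mm, 16 mm free between caps. Origin: centre of its flat top. Moves straight down, push-push. Out: top 67 mm above the table, yields from 2 N. Click 5.2 mm down (4.5 N), stop 6.6 mm down (5 N). Latched: top 64 mm up, yields from 3.5 N; pressed to the stop and let go it springs out. A press short of the click changes nothing.
- key_4: The rightmost key, as seen from the robot, of four alike: square grey cap 26 x 26 mm, 16 mm free between caps. Origin: centre of its flat top. Moves straight down, push-push. Out: top 67 mm above the table, yields from 2 N. Click 5.2 mm down (4.5 N), stop 6.6 mm down (5 N). Latched: top 64 mm up, yields from 3.5 N; pressed to the stop and let go it springs out. A press short of the click changes nothing.
- ring_light: Bystander: dark ring light without cable, 94 mm across, 18 mm high, lying to the right of the controller; origin at the centre of its underside.
- stain_bottle: Bystander: small violet bottle with a white cap, 32 mm across, 75 mm high, left of the controller's back corner; origin at the centre of its underside.
- immersion_oil: Bystander: small amber bottle with a black cap, 28 mm across, 62 mm high, behind the controller; origin at the centre of its underside.
- folding_lens: Bystander: folding hand lens, 34 x 49 x 13 mm, lying at the controller's front right; origin at the centre of its underside.
- tweezers: Bystander: steel tweezers, 120 mm long, 11 mm wide, 8 mm high, lying in front of the controller; origin at the centre of its underside.
- mug: Bystander: grey mug, 72 mm across, 89 mm high, farther back; origin at the centre of its underside.

How it is judged (in metres and radians):
On the way, in this order (a step that is already met when the one before it is completed fails the run):
1. the leftmost key has been tapped lightly (touched with over 0.3 N and not pushed through its click) (contact force between the fingers and key_1 above 0.3 N and z of key_1 in the frame of controller above 0.062 m), for 0.04 s.
2. the second from the left key has been tapped lightly (touched with over 0.3 N and not pushed through its click) (contact force between the fingers and key_2 above 0.3 N and z of key_2 in the frame of controller above 0.062 m), for 0.04 s.
3. the third from the left key has been tapped lightly (touched with over 0.3 N and not pushed through its click) (contact force between the fingers and key_3 above 0.3 N and z of key_3 in the frame of controller above 0.062 m), for 0.04 s.
4. the rightmost key has been tapped lightly (touched with over 0.3 N and not pushed through its click) (contact force between the fingers and key_4 above 0.3 N and z of key_4 in the frame of controller above 0.062 m), for 0.04 s.
5. after the four taps, the latched key has been pressed and let go: all four keys stand out (z of each of key_1, key_2, key_3, key_4 in the frame of controller above 0.066 m), for 0.2 s.
At the end, for the whole second after the job is handed in: All four keys stand fully out (tops within 1 mm of 67 mm above the table, that is 9 mm above the panel), and stay so (all of step 5); the robot touches nothing.
It fails at once if a key is clicked in (pushed more than 5 mm down) while another one is latched ((z of key_1 in the frame of controller below 0.062 m and z of any of key_2, key_3, key_4 in the frame of controller below 0.065 m) or (z of key_2 in the frame of controller below 0.062 m and z of any of key_1, key_3, key_4 in the frame of controller below 0.065 m) or (z of key_3 in the frame of controller below 0.062 m and z of any of key_1, key_2, key_4 in the frame of controller below 0.065 m) or (z of key_4 in the frame of controller below 0.062 m and z of any of key_1, key_2, key_3 in the frame of controller below 0.065 m)).
It fails at once if the controller or a key is struck or pushed with more than 40 N (contact force between the fingers and controller above 40 N).
It fails at once if a thing standing round the controller is shifted, carried or lifted by more than 20 mm (distance of any of ring_light, stain_bottle, immersion_oil, folding_lens, tweezers, mug from where it was at the start of the episode above 0.02 m).
It also fails if it takes over 54 s, if anything falls off the work surface, if the arm or the gripper's body presses on something with over 40 N, if the wrist force passes 120 N, or if a joint passes its speed limit or range.

## Working session

There is one attempt and no reset: what is moved stays moved. The work goes in short steps, Python scripts to look and compute and a shell command to move; the robot and the scene stay as the last step left them, time stands still between calls to the robot, and variables do not carry over. Pictures are saved under pics/ and viewed, at most 10 in all, crops included, and the job is handed in when it is done.

```bash
mkdir -p pics; python3 - <<'E'
from station import ctrl
import cv2
for n in("scene","side"):
    cv2.imwrite(f"pics/{n}0.png",ctrl.camera(n)); p=ctrl.camera_params(n); print(n,p)
s=ctrl.get_state();print(s['clock'],s['position'],s['eef_rot'],s['force'],s['gripper_width'])
E
```

```text
scene {'mtx': array([[392.08806913,   0.        , 275.46874615],
       [  0.        , 392.08806913, 211.93157816],
       [  0.        ,   0.        ,   1.        ]]), 'k1': 0.0033355897747451096, 'rvec': array([ 1.01174169, -2.51747961,  0.92265729]), 'tvec': array([0.50409239, 0.28261926, 0.69146491])}
side {'mtx': array([[406.18924245,   0.        , 280.82666458],
       [  0.        , 406.18924245, 208.98033245],
       [  0.        ,   0.        ,   1.        ]]), 'k1': -0.039352954697900434, 'rvec': array([ 2.09037428,  0.14422139, -0.05641972]), 'tvec': array([-0.58279411,  0.08745143,  0.85508761])}
0.1 [ 0.17965965 -0.59804359  0.19228627] [-1.79921289e+02 -6.55855911e-05  1.67183241e+01] [-0.12302397  0.61915032 -0.04657047] 0.08792397415332673
```

View pics/scene0.png

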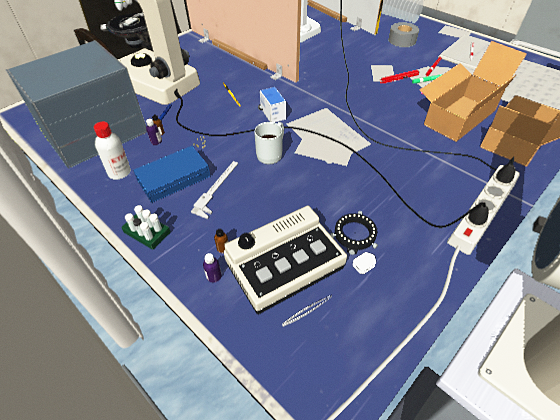

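View pics/side0.png

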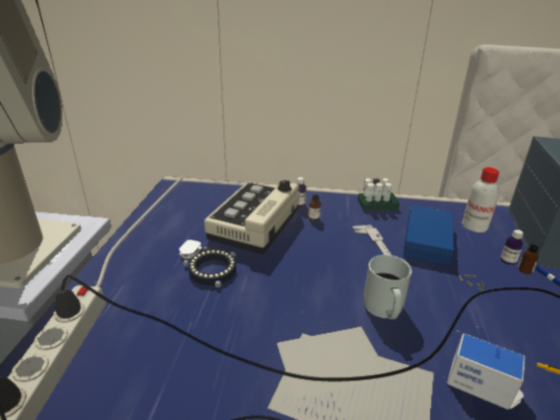

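The scene picture shows the controller near (285,260), with its keys at about (264,275), (283,264), (301,256) and (318,247). In the side picture they are near (257,189) to (231,223). Next I'll make enlarged crops.

```bash
python3 - <<'E'
import cv2,numpy as np
a=cv2.imread("pics/scene0.png")[200:315,205:360]; b=cv2.imread("pics/side0.png")[170:250,200:310]
cv2.imwrite("pics/c1.png",cv2.resize(a,None,fx=5,fy=5,interpolation=cv2.INTER_CUBIC))
cv2.imwrite("pics/c2.png",cv2.resize(b,None,fx=7,fy=7,interpolation=cv2.INTER_CUBIC))
E
```

```text
(no output)
```

View pics/c1.png

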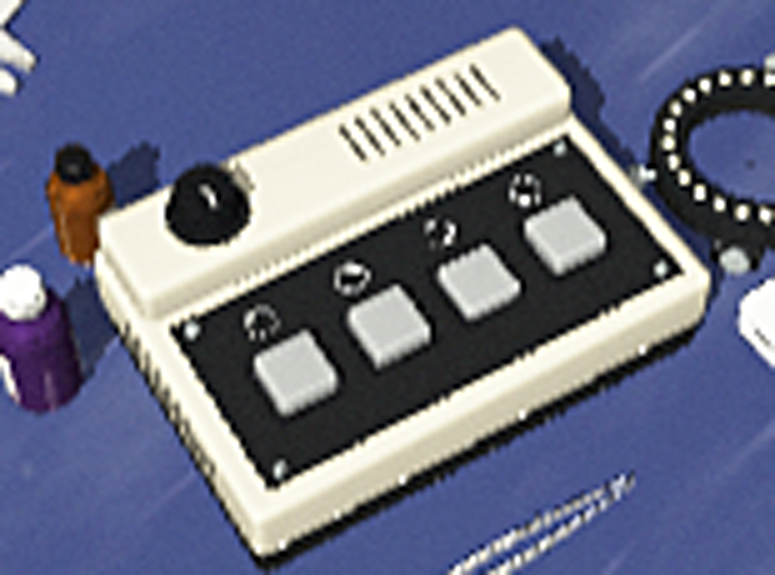

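View pics/c2.png

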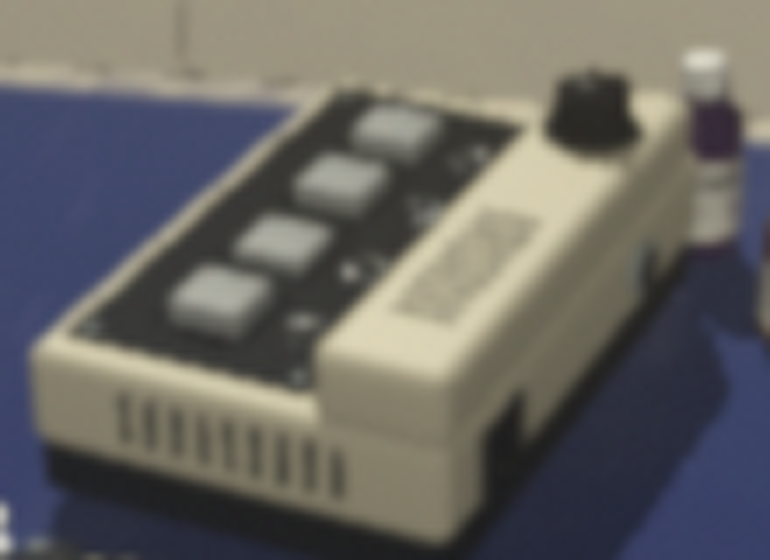

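In the crops, the key-top centres are at about (294,367), (388,320), (479,277) and (565,232) for the scene view. For the side view they are (400,127), (343,178), (286,238) and (223,292).

```bash
cat > h.py <<'E'
from station import ctrl
import cv2,numpy as np
def P(n):
    p=ctrl.camera_params(n); R=cv2.Rodrigues(p['rvec'])[0]; return p,np.c_[R,p['tvec']]
def und(n,uv,p=None):
    p=p or ctrl.camera_params(n); d=np.array([p['k1'],0,0,0.])
    return cv2.undistortPoints(np.array(uv,float)[:,None],p['mtx'],d)[:,0]
def ray_z(n,uv,z,p=None):
    p=p or ctrl.camera_params(n); R=cv2.Rodrigues(p['rvec'])[0]; c=-R.T@p['tvec']
    d=np.c_[und(n,uv,p),np.ones(len(uv))]@R
    return c+d*((z-c[2])/d[:,2])[:,None]
E
python3 - <<'E'
from h import *
np.set_printoptions(precision=4,suppress=True)
a=(np.array([(294,367),(388,320),(479,277),(565,232)])+.5)/5-.5+[205,200]
b=(np.array([(400,127),(343,178),(286,238),(223,292)])+.5)/7-.5+[200,170]
X=cv2.triangulatePoints(P("scene")[1],P("side")[1],und("scene",a).T,und("side",b).T);print((X[:3]/X[3]).T)
for n,u in(("scene",a),("side",b)):
    g=ray_z(n,u,.0665);d=g[0]-g[3];print(n,g,np.degrees(np.arctan2(-d[0],d[1])),np.linalg.norm(d))
E
```

```text
[[0.4955 0.2461 0.0655]
 [0.4836 0.2056 0.0658]
 [0.4724 0.165  0.0641]
 [0.461  0.1254 0.0658]]
scene [[0.4944 0.2464 0.0665]
 [0.4828 0.2058 0.0665]
 [0.4705 0.1661 0.0665]
 [0.4599 0.1256 0.0665]] -15.953143613412308 0.1255446739301424
side [[0.4963 0.2446 0.0665]
 [0.4842 0.2047 0.0665]
 [0.4741 0.1615 0.0665]
 [0.4621 0.1248 0.0665]] -15.965445572200867 0.12456319766114744
```

```bash
cat >> h.py <<'E'
from scipy.spatial.transform import Rotation as Ro
K=np.array([(.4955,.2455),(.4838,.2055),(.4722,.1652),(.4610,.1252)])
def to(x,y,z,yaw=74.):
    s=ctrl.get_state(); R=Ro.from_euler('xyz',s['eef_rot'],degrees=True); T=Ro.from_euler('xyz',[180,0,yaw],degrees=True)
    print('t %.2f'%s['clock'],'pos',s['position'].round(4),'rot',s['eef_rot'].round(2),'F',s['force'].round(2),'w',round(s['gripper_width'],4))
    print('shift',R.inv().apply(np.array([x,y,z])-s['position']).round(4),'turn',(R.inv()*T).as_rotvec(degrees=True).round(2))
E
python3 -c "
from h import *
to(.4955,.2455,.19)"
```

```text
t 0.10 pos [ 0.1797 -0.598   0.1923] rot [-179.92   -0.     16.72] F [-0.12  0.62 -0.05] w 0.0879
shift [ 0.5451 -0.717   0.0033] turn [-7.000e-02 -4.000e-02 -5.728e+01]
```

```bash
python3 -m jog '[{"jaw":0,"x":0.035,"y":-0.045,"z":0,"wz":-4},{"jaw":0,"x":0.07,"y":-0.09,"z":0,"wz":-8},{"jaw":0,"x":0.105,"y":-0.135,"z":0,"wz":-12},{"jaw":0,"x":0.14,"y":-0.18,"z":0,"wz":-16},{"jaw":0,"x":0.175,"y":-0.225,"z":0,"wz":-20},{"jaw":0,"x":0.21,"y":-0.27,"z":0,"wz":-24},{"jaw":0,"x":0.245,"y":-0.315,"z":0,"wz":-28},{"jaw":0,"x":0.28,"y":-0.36,"z":0,"wz":-32},{"jaw":0,"x":0.315,"y":-0.405,"z":0,"wz":-36},{"jaw":0,"x":0.35,"y":-0.45,"z":0,"wz":-40}]' 20; python3 -c "
from h import *
to(.4955,.2455,.17)"
```

```text
t 0.10 pos [ 0.1797 -0.598   0.1923] rot [-179.92   -0.     16.72] F [-0.12  0.62 -0.05] w 0.0879
shift [ 0.5451 -0.717   0.0233] turn [-7.000e-02 -4.000e-02 -5.728e+01]$[0]: bad value
```

```bash
python3 -m jog '[{"jaw":0,"x":0.035,"y":-0.045,"z":0,"wx":0,"wy":0,"wz":-4},{"jaw":0,"x":0.07,"y":-0.09,"z":0,"wx":0,"wy":0,"wz":-8},{"jaw":0,"x":0.105,"y":-0.135,"z":0,"wx":0,"wy":0,"wz":-12},{"jaw":0,"x":0.14,"y":-0.18,"z":0,"wx":0,"wy":0,"wz":-16},{"jaw":0,"x":0.175,"y":-0.225,"z":0,"wx":0,"wy":0,"wz":-20},{"jaw":0,"x":0.21,"y":-0.27,"z":0,"wx":0,"wy":0,"wz":-24},{"jaw":0,"x":0.245,"y":-0.315,"z":0,"wx":0,"wy":0,"wz":-28},{"jaw":0,"x":0.28,"y":-0.36,"z":0,"wx":0,"wy":0,"wz":-32},{"jaw":0,"x":0.315,"y":-0.405,"z":0,"wx":0,"wy":0,"wz":-36},{"jaw":0,"x":0.35,"y":-0.45,"z":0,"wx":0,"wy":0,"wz":-40}]' 20; python3 -c "
from h import *
to(.4955,.2455,.17)"
```

```text
clock: 1.35
position: [0.3859, -0.0651, 0.1931]
eef_rot: [180.0, -0.0, 56.8]
force: [0.9, -0.7, -0.0]
gripper_width: 0.0008
grasp_force: 0.0
t 1.35 pos [ 0.3859 -0.0651  0.1931] rot [ 1.7997e+02 -1.0000e-02  5.6840e+01] F [ 0.89 -0.71 -0.01] w 0.0008
shift [ 0.32   -0.0781  0.0231] turn [  0.03  -0.   -17.16]
```

```bash
python3 -m jog '[{"jaw":0,"x":0.045,"y":-0.011,"z":0,"wx":0,"wy":0,"wz":-3},{"jaw":0,"x":0.09,"y":-0.022,"z":0,"wx":0,"wy":0,"wz":-6},{"jaw":0,"x":0.135,"y":-0.033,"z":0,"wx":0,"wy":0,"wz":-9},{"jaw":0,"x":0.18,"y":-0.044,"z":0,"wx":0,"wy":0,"wz":-12},{"jaw":0,"x":0.225,"y":-0.055,"z":0,"wx":0,"wy":0,"wz":-15},{"jaw":0,"x":0.27,"y":-0.066,"z":0,"wx":0,"wy":0,"wz":-17.2},{"jaw":0,"x":0.32,"y":-0.078,"z":0.02,"wx":0,"wy":0,"wz":-17.2},{"jaw":0,"x":0.32,"y":-0.078,"z":0.05,"wx":0,"wy":0,"wz":-17.2},{"jaw":0,"x":0.32,"y":-0.078,"z":0.07,"wx":0,"wy":0,"wz":-17.2},{"jaw":0,"x":0.32,"y":-0.078,"z":0.07,"wx":0,"wy":0,"wz":-17.2}]'; python3 - <<'E'
from h import *
to(.4955,.2455,.067)
a=np.hstack([ctrl.camera("scene")[150:330,180:380],ctrl.camera("side")[120:300,170:370]])
cv2.imwrite("pics/k1.png",cv2.resize(a,None,fx=2,fy=2,interpolation=cv2.INTER_CUBIC))
E
```

```text
clock: 2.6
position: [0.4945, 0.2429, 0.1213]
eef_rot: [-179.8, 0.2, 73.9]
force: [-0.8, 0.2, -0.0]
gripper_width: 0.0005
grasp_force: 0.0
t 2.60 pos [0.4945 0.2429 0.1213] rot [-1.7982e+02  1.5000e-01  7.3930e+01] F [-0.76  0.18 -0.01] w 0.0005
shift [0.0029 0.0004 0.0543] turn [-0.18  0.15 -0.07]
```

View pics/k1.png

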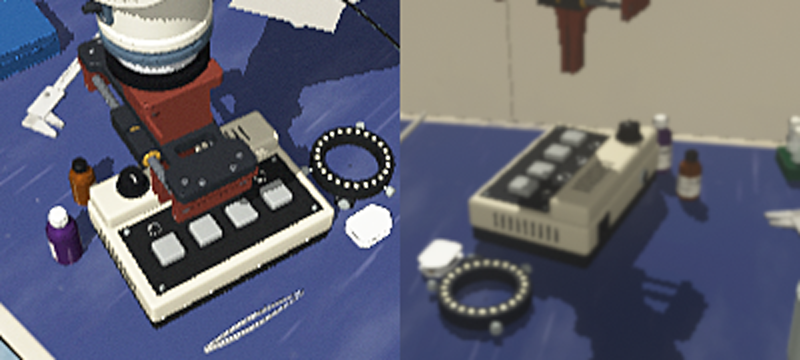

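Over key 1: the fingertip in the side view lies directly above the far key. Now I'll descend to just above it.

```bash
python3 -m jog '[{"jaw":0,"x":0,"y":0,"z":0.01,"wx":0,"wy":0,"wz":0},{"jaw":0,"x":0,"y":0,"z":0.025,"wx":0,"wy":0,"wz":0},{"jaw":0,"x":0,"y":0,"z":0.04,"wx":0,"wy":0,"wz":0},{"jaw":0,"x":0,"y":0,"z":0.045,"wx":0,"wy":0,"wz":0},{"jaw":0,"x":0,"y":0,"z":0.048,"wx":0,"wy":0,"wz":0},{"jaw":0,"x":0,"y":0,"z":0.048,"wx":0,"wy":0,"wz":0},{"jaw":0,"x":0,"y":0,"z":0.048,"wx":0,"wy":0,"wz":0},{"jaw":0,"x":0,"y":0,"z":0.048,"wx":0,"wy":0,"wz":0},{"jaw":0,"x":0,"y":0,"z":0.048,"wx":0,"wy":0,"wz":0},{"jaw":0,"x":0,"y":0,"z":0.048,"wx":0,"wy":0,"wz":0}]'; python3 -c "
from h import *
to(.4955,.2455,.0655)"
```

```text
clock: 3.95
position: [0.496, 0.2435, 0.0751]
eef_rot: [180.0, -0.0, 73.9]
force: [-0.4, -0.2, -0.5]
gripper_width: 0.0005
grasp_force: 0.0
t 3.95 pos [0.496  0.2435 0.0751] rot [ 1.7999e+02 -1.0000e-02  7.3920e+01] F [-0.39 -0.24 -0.45] w 0.0005
shift [ 0.0018 -0.001   0.0096] turn [ 0.01 -0.01 -0.08]
```

```bash
python3 -m jog '[{"jaw":0,"x":0.002,"y":-0.001,"z":0.002,"wx":0,"wy":0,"wz":0},{"jaw":0,"x":0.002,"y":-0.001,"z":0.004,"wx":0,"wy":0,"wz":0},{"jaw":0,"x":0.002,"y":-0.001,"z":0.006,"wx":0,"wy":0,"wz":0},{"jaw":0,"x":0.002,"y":-0.001,"z":0.0075,"wx":0,"wy":0,"wz":0},{"jaw":0,"x":0.002,"y":-0.001,"z":0.0085,"wx":0,"wy":0,"wz":0},{"jaw":0,"x":0.002,"y":-0.001,"z":0.0095,"wx":0,"wy":0,"wz":0},{"jaw":0,"x":0.002,"y":-0.001,"z":0.0095,"wx":0,"wy":0,"wz":0},{"jaw":0,"x":0.002,"y":-0.001,"z":0.0095,"wx":0,"wy":0,"wz":0},{"jaw":0,"x":0.002,"y":-0.001,"z":0.0095,"wx":0,"wy":0,"wz":0},{"jaw":0,"x":0.002,"y":-0.001,"z":0.0095,"wx":0,"wy":0,"wz":0}]'; python3 -c "
from h import *
to(*K[1],.0751)"
```

```text
clock: 5.2
position: [0.4956, 0.2456, 0.0655]
eef_rot: [180.0, -0.0, 73.9]
force: [-0.3, 0.0, -0.0]
gripper_width: 0.0003
grasp_force: 0.0
t 5.20 pos [0.4956 0.2456 0.0655] rot [ 1.800e+02 -1.000e-02  7.391e+01] F [-0.33  0.02 -0.03] w 0.0003
shift [-0.0418 -0.0002 -0.0096] turn [ 0.   -0.01 -0.09]
```

No contact at 65.5 mm. I'll go 1 mm lower.

```bash
python3 -m jog '[{"jaw":0,"x":0,"y":0,"z":0.0005,"wx":0,"wy":0,"wz":0},{"jaw":0,"x":0,"y":0,"z":0.001,"wx":0,"wy":0,"wz":0},{"jaw":0,"x":0,"y":0,"z":0.001,"wx":0,"wy":0,"wz":0},{"jaw":0,"x":0,"y":0,"z":0.001,"wx":0,"wy":0,"wz":0},{"jaw":0,"x":0,"y":0,"z":0.001,"wx":0,"wy":0,"wz":0},{"jaw":0,"x":0,"y":0,"z":0.001,"wx":0,"wy":0,"wz":0},{"jaw":0,"x":0,"y":0,"z":0.001,"wx":0,"wy":0,"wz":0},{"jaw":0,"x":0,"y":0,"z":0.001,"wx":0,"wy":0,"wz":0},{"jaw":0,"x":0,"y":0,"z":0.001,"wx":0,"wy":0,"wz":0},{"jaw":0,"x":0,"y":0,"z":0.001,"wx":0,"wy":0,"wz":0}]'; python3 -c "
from h import *
to(*K[1],.0751)"
```

```text
clock: 6.45
position: [0.4955, 0.2456, 0.0645]
eef_rot: [-180.0, 0.0, 73.9]
force: [0.2, -0.7, 0.2]
gripper_width: 0.0008
grasp_force: 0.0
t 6.45 pos [0.4955 0.2456 0.0645] rot [-180.      0.     73.92] F [ 0.17 -0.66  0.17] w 0.0008
shift [-0.0418 -0.0002 -0.0106] turn [-0.    0.   -0.08]
```

```bash
python3 -m jog '[{"jaw":0,"x":0,"y":0,"z":0.0005,"wx":0,"wy":0,"wz":0},{"jaw":0,"x":0,"y":0,"z":0.001,"wx":0,"wy":0,"wz":0},{"jaw":0,"x":0,"y":0,"z":0.001,"wx":0,"wy":0,"wz":0},{"jaw":0,"x":0,"y":0,"z":0.001,"wx":0,"wy":0,"wz":0},{"jaw":0,"x":0,"y":0,"z":0.001,"wx":0,"wy":0,"wz":0},{"jaw":0,"x":0,"y":0,"z":0.001,"wx":0,"wy":0,"wz":0},{"jaw":0,"x":0,"y":0,"z":0.001,"wx":0,"wy":0,"wz":0},{"jaw":0,"x":0,"y":0,"z":0.001,"wx":0,"wy":0,"wz":0},{"jaw":0,"x":0,"y":0,"z":0.001,"wx":0,"wy":0,"wz":0},{"jaw":0,"x":0,"y":0,"z":0.001,"wx":0,"wy":0,"wz":0}]'; python3 -c "
from h import *
to(*K[1],.0751)"
```

```text
clock: 7.7
position: [0.4955, 0.2456, 0.0635]
eef_rot: [-180.0, 0.0, 73.9]
force: [-0.3, -0.9, -0.3]
gripper_width: 0.0005
grasp_force: 0.0
t 7.70 pos [0.4955 0.2456 0.0635] rot [-180.      0.     73.92] F [-0.29 -0.91 -0.27] w 0.0005
shift [-0.0418 -0.0002 -0.0116] turn [-0.    0.   -0.08]
```

```bash
python3 -m jog '[{"jaw":0,"x":0,"y":0,"z":0.0005,"wx":0,"wy":0,"wz":0},{"jaw":0,"x":0,"y":0,"z":0.0008,"wx":0,"wy":0,"wz":0},{"jaw":0,"x":0,"y":0,"z":0.0008,"wx":0,"wy":0,"wz":0},{"jaw":0,"x":0,"y":0,"z":0.0008,"wx":0,"wy":0,"wz":0},{"jaw":0,"x":0,"y":0,"z":0.0008,"wx":0,"wy":0,"wz":0},{"jaw":0,"x":0,"y":0,"z":0.0008,"wx":0,"wy":0,"wz":0},{"jaw":0,"x":0,"y":0,"z":0.0008,"wx":0,"wy":0,"wz":0},{"jaw":0,"x":0,"y":0,"z":0.0008,"wx":0,"wy":0,"wz":0},{"jaw":0,"x":0,"y":0,"z":0.0008,"wx":0,"wy":0,"wz":0},{"jaw":0,"x":0,"y":0,"z":0.0008,"wx":0,"wy":0,"wz":0}]'; python3 - <<'E'
from h import *
to(*K[1],.0751)
a=np.hstack([cv2.resize(ctrl.camera("scene")[210:310,215:315],None,fx=4,fy=4,interpolation=cv2.INTER_CUBIC),cv2.resize(ctrl.camera("side")[150:250,200:300],None,fx=4,fy=4,interpolation=cv2.INTER_CUBIC)])
cv2.imwrite("pics/k1b.png",a)
E
```

```text
clock: 8.95
position: [0.4955, 0.2456, 0.0627]
eef_rot: [-180.0, 0.0, 73.9]
force: [0.0, 0.2, -1.3]
gripper_width: 0.0003
grasp_force: 0.0
t 8.95 pos [0.4955 0.2456 0.0627] rot [-180.      0.     73.92] F [ 0.    0.2  -1.34] w 0.0003
shift [-0.0418 -0.0002 -0.0124] turn [-0.    0.   -0.08]
```

View pics/k1b.png

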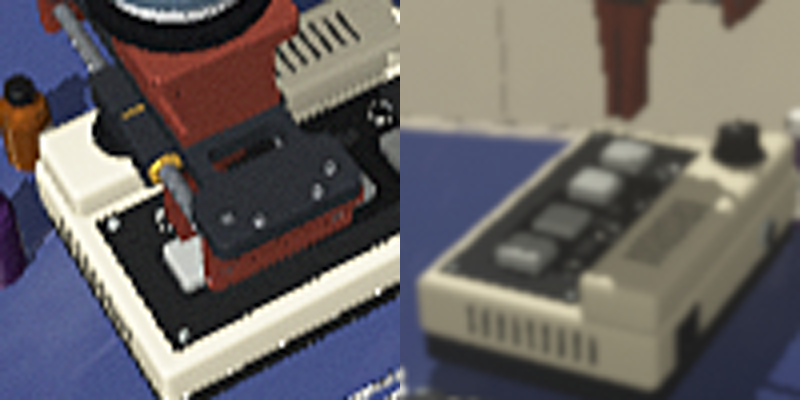

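```bash
python3 - <<'E'
from h import *
s=ctrl.get_state();p=s['position']
for n,o,f in(("scene",[215,210],4),("side",[200,150],4)):
    q=ctrl.camera_params(n); R=cv2.Rodrigues(q['rvec'])[0]; print(n,'cam',-R.T@q['tvec'])
    for X in (p,[p[0],p[1],p[2]+.08],[.4955,.2455,.067],[.4955,.2455,.064]):
        u=cv2.projectPoints(np.array([X]),q['rvec'],q['tvec'],q['mtx'],np.array([q['k1'],0,0,0]))[0].ravel(); print(((u-o)*f).round(0))
print(s['force'],s['clock'],s['q'].round(2))
E
```

```text
scene cam [0.18931207 0.51220809 0.71687539]
[193. 254.]
[186. 158.]
[193. 249.]
[193. 252.]
side cam [ 0.65640915 -0.61854855  0.51477788]
[226. 156.]
[224.  33.]
[226. 149.]
[226. 154.]
[ 0.08666816 -0.12233173  0.1282965 ] 9.05 [ 25.13  28.95 107.15   0.    43.9   41.21]
```

The side view shows the red tip ending at (627,118). The TCP projects to (626,156), so either the tip is about 25 mm higher than reported or it can't be seen. I'll check with the wrist camera.

```bash
python3 - <<'E'
from h import *
w=cv2.resize(ctrl.camera("wrist"),(400,300)); s=cv2.resize(ctrl.camera("side")[150:210,220:300],(400,300),interpolation=cv2.INTER_NEAREST)
sc=cv2.resize(ctrl.camera("scene")[240:300,235:315],(400,300),interpolation=cv2.INTER_NEAREST)
q=ctrl.camera_params("wrist");p=ctrl.get_state()['position']
R=cv2.Rodrigues(q['rvec'])[0]; print('cam',-R.T@q['tvec'],q['mtx'][0,0])
u=cv2.projectPoints(np.array([p,p+[0,0,.02]]),q['rvec'],q['tvec'],q['mtx'],np.array([q['k1'],0,0,0]))[0]; print(u.reshape(-1,2)*400/560)
cv2.imwrite("pics/m.png",np.vstack([np.hstack([w,s]),np.hstack([sc,sc*0])]))
E
```

```text
cam [0.51845279 0.32809714 0.25388757] 306.8658094843435
[[198.04415898 174.3754397 ]
 [198.13408111 183.90312424]]
```

View pics/m.png

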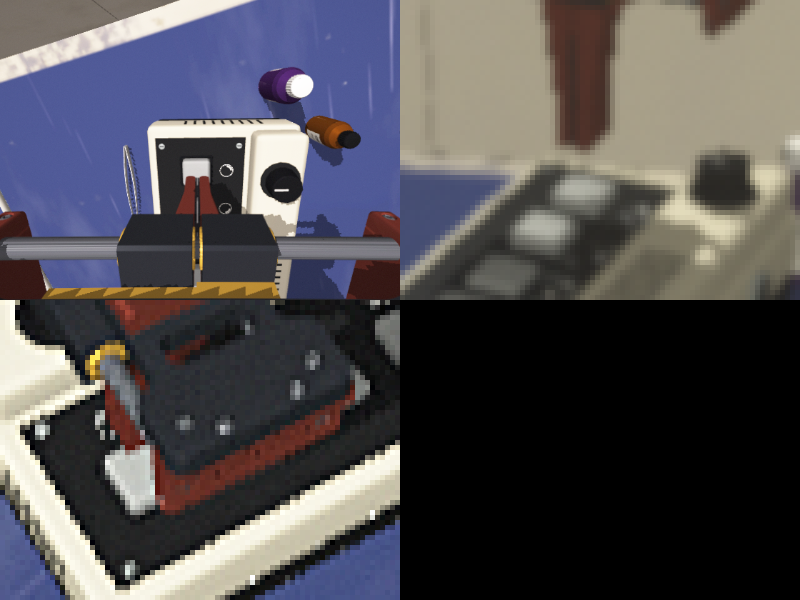

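The fingers are over key 1 in the wrist view (tips near (198,178)). In the side and scene views, though, the tip doesn't cover the key: it sits at side px (256.6,179.6) and scene px (261,268). I'll triangulate the tip.

```bash
python3 - <<'E'
from h import *
np.set_printoptions(precision=4,suppress=True)
c={'scene':(261.3,268),'side':(256.4,179.6),'wrist':(277.5,249.5)}
for a,b in(('scene','side'),('scene','wrist'),('side','wrist')):
    X=cv2.triangulatePoints(P(a)[1],P(b)[1],und(a,[c[a]]).T,und(b,[c[b]]).T);print(a,b,(X[:3]/X[3]).T)
print(ctrl.get_state()['position'],ctrl.get_state()['clock'])
# key 1 in wrist view: corners of the cap back/top edge
print(ray_z('wrist',[(183*1.4,157*1.4),(210*1.4,157*1.4)],.067))
E
```

```text
scene side [[0.4954 0.2493 0.0861]]
scene wrist [[0.4971 0.2494 0.0828]]
side wrist [[0.496  0.2514 0.0847]]
[0.4956 0.2456 0.0627] 9.2
[[0.4877 0.2677 0.067 ]
 [0.5112 0.2609 0.067 ]]
```

All three view pairs agree that the real fingertips are about 21 mm above the reported TCP (z≈0.084). I'll keep descending and go by force.

```bash
python3 -m jog '[{"jaw":0,"x":0,"y":0,"z":0.002,"wx":0,"wy":0,"wz":0},{"jaw":0,"x":0,"y":0,"z":0.004,"wx":0,"wy":0,"wz":0},{"jaw":0,"x":0,"y":0,"z":0.006,"wx":0,"wy":0,"wz":0},{"jaw":0,"x":0,"y":0,"z":0.008,"wx":0,"wy":0,"wz":0},{"jaw":0,"x":0,"y":0,"z":0.01,"wx":0,"wy":0,"wz":0},{"jaw":0,"x":0,"y":0,"z":0.011,"wx":0,"wy":0,"wz":0},{"jaw":0,"x":0,"y":0,"z":0.012,"wx":0,"wy":0,"wz":0},{"jaw":0,"x":0,"y":0,"z":0.012,"wx":0,"wy":0,"wz":0},{"jaw":0,"x":0,"y":0,"z":0.012,"wx":0,"wy":0,"wz":0},{"jaw":0,"x":0,"y":0,"z":0.012,"wx":0,"wy":0,"wz":0}]'; python3 - <<'E'
from h import *
s=cv2.resize(ctrl.camera("side")[150:210,220:300],(400,300),interpolation=cv2.INTER_CUBIC)
sc=cv2.resize(ctrl.camera("scene")[240:300,235:315],(400,300),interpolation=cv2.INTER_CUBIC)
cv2.imwrite("pics/n.png",np.hstack([sc,s]));to(*K[1],.0751)
E
```

```text
clock: 10.45
position: [0.4956, 0.2456, 0.0507]
eef_rot: [180.0, -0.0, 73.9]
force: [0.5, -0.6, 0.0]
gripper_width: 0.0003
grasp_force: 0.0
t 10.55 pos [0.4956 0.2456 0.0507] rot [180.    -0.    73.92] F [ 0.22 -0.07  0.01] w 0.0008
shift [-0.0418 -0.0002 -0.0244] turn [ 0.   -0.   -0.08]
```

View pics/n.png

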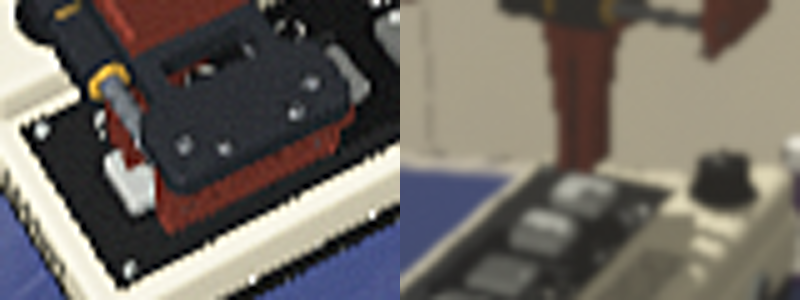

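The tip is now just above key 1 (side view, tip at about (583,172), key top centre at (583,190)). I'll go down in small steps.

```bash
python3 -m jog '[{"jaw":0,"x":0,"y":0,"z":0.001,"wx":0,"wy":0,"wz":0},{"jaw":0,"x":0,"y":0,"z":0.002,"wx":0,"wy":0,"wz":0},{"jaw":0,"x":0,"y":0,"z":0.003,"wx":0,"wy":0,"wz":0},{"jaw":0,"x":0,"y":0,"z":0.003,"wx":0,"wy":0,"wz":0},{"jaw":0,"x":0,"y":0,"z":0.003,"wx":0,"wy":0,"wz":0},{"jaw":0,"x":0,"y":0,"z":0.003,"wx":0,"wy":0,"wz":0},{"jaw":0,"x":0,"y":0,"z":0.003,"wx":0,"wy":0,"wz":0},{"jaw":0,"x":0,"y":0,"z":0.003,"wx":0,"wy":0,"wz":0},{"jaw":0,"x":0,"y":0,"z":0.003,"wx":0,"wy":0,"wz":0},{"jaw":0,"x":0,"y":0,"z":0.003,"wx":0,"wy":0,"wz":0}]'|grep -E 'clock|pos|force'
```

```text
clock: 11.8
position: [0.4955, 0.2456, 0.0477]
force: [-0.1, 0.3, -0.1]
grasp_force: 0.0
```

```bash
python3 - <<'E'
from station import ctrl
f=[]
for i in range(3):
    f.append(ctrl.get_state()['force'].round(2)); ctrl.camera("wrist")
print(f)
E
```

```text
[array([-0.07,  0.34, -0.08]), array([ 0.23, -0.07,  0.3 ]), array([ 0.24,  0.03, -0.31])]
```

Nothing yet. I'll step 1.5 mm.

```bash
python3 -m jog '[{"jaw":0,"x":0,"y":0,"z":0.0005,"wx":0,"wy":0,"wz":0},{"jaw":0,"x":0,"y":0,"z":0.001,"wx":0,"wy":0,"wz":0},{"jaw":0,"x":0,"y":0,"z":0.0015,"wx":0,"wy":0,"wz":0},{"jaw":0,"x":0,"y":0,"z":0.0015,"wx":0,"wy":0,"wz":0},{"jaw":0,"x":0,"y":0,"z":0.0015,"wx":0,"wy":0,"wz":0},{"jaw":0,"x":0,"y":0,"z":0.0015,"wx":0,"wy":0,"wz":0},{"jaw":0,"x":0,"y":0,"z":0.0015,"wx":0,"wy":0,"wz":0},{"jaw":0,"x":0,"y":0,"z":0.0015,"wx":0,"wy":0,"wz":0},{"jaw":0,"x":0,"y":0,"z":0.0015,"wx":0,"wy":0,"wz":0},{"jaw":0,"x":0,"y":0,"z":0.0015,"wx":0,"wy":0,"wz":0}]'|grep -E 'clock|pos|force'
```

```text
clock: 13.2
position: [0.4956, 0.2456, 0.0462]
force: [0.1, -0.2, 0.6]
grasp_force: 0.0
```

```bash
python3 -m jog '[{"jaw":0,"x":0,"y":0,"z":0.0005,"wx":0,"wy":0,"wz":0},{"jaw":0,"x":0,"y":0,"z":0.001,"wx":0,"wy":0,"wz":0},{"jaw":0,"x":0,"y":0,"z":0.0015,"wx":0,"wy":0,"wz":0},{"jaw":0,"x":0,"y":0,"z":0.0015,"wx":0,"wy":0,"wz":0},{"jaw":0,"x":0,"y":0,"z":0.0015,"wx":0,"wy":0,"wz":0},{"jaw":0,"x":0,"y":0,"z":0.0015,"wx":0,"wy":0,"wz":0},{"jaw":0,"x":0,"y":0,"z":0.0015,"wx":0,"wy":0,"wz":0},{"jaw":0,"x":0,"y":0,"z":0.0015,"wx":0,"wy":0,"wz":0},{"jaw":0,"x":0,"y":0,"z":0.0015,"wx":0,"wy":0,"wz":0},{"jaw":0,"x":0,"y":0,"z":0.0015,"wx":0,"wy":0,"wz":0}]'|grep -E 'clock|pos|force'
```

```text
clock: 14.45
position: [0.4955, 0.2456, 0.0447]
force: [-0.4, -0.5, 0.5]
grasp_force: 0.0
```

```bash
python3 -m jog '[{"jaw":0,"x":0,"y":0,"z":0.0005,"wx":0,"wy":0,"wz":0},{"jaw":0,"x":0,"y":0,"z":0.001,"wx":0,"wy":0,"wz":0},{"jaw":0,"x":0,"y":0,"z":0.0015,"wx":0,"wy":0,"wz":0},{"jaw":0,"x":0,"y":0,"z":0.0015,"wx":0,"wy":0,"wz":0},{"jaw":0,"x":0,"y":0,"z":0.0015,"wx":0,"wy":0,"wz":0},{"jaw":0,"x":0,"y":0,"z":0.0015,"wx":0,"wy":0,"wz":0},{"jaw":0,"x":0,"y":0,"z":0.0015,"wx":0,"wy":0,"wz":0},{"jaw":0,"x":0,"y":0,"z":0.0015,"wx":0,"wy":0,"wz":0},{"jaw":0,"x":0,"y":0,"z":0.0015,"wx":0,"wy":0,"wz":0},{"jaw":0,"x":0,"y":0,"z":0.0015,"wx":0,"wy":0,"wz":0}]'|grep -E 'clock|pos|force'
```

```text
clock: 15.7
position: [0.4956, 0.2456, 0.0432]
force: [0.3, 0.2, -0.3]
grasp_force: 0.0
```

```bash
python3 - <<'E'
from h import *
s=cv2.resize(ctrl.camera("side")[170:205,235:282],(400,300),interpolation=cv2.INTER_CUBIC)
sc=cv2.resize(ctrl.camera("scene")[250:295,245:305],(400,300),interpolation=cv2.INTER_CUBIC)
w=cv2.resize(ctrl.camera("wrist")[180:330,180:380],(800,600),interpolation=cv2.INTER_CUBIC)[0:300]
cv2.imwrite("pics/o.png",np.vstack([np.hstack([sc,s]),w]))
p=ctrl.get_state()['position']
for n,o,f in(("scene",[245,250],6.667),("side",[235,170],8.53),("wrist",[180,180],4)):
    q=ctrl.camera_params(n)
    X=np.array([p+[0,0,d] for d in(.02,.022,.025)]+[[.4955,.2455,.067]])
    print(n,((cv2.projectPoints(X,q['rvec'],q['tvec'],q['mtx'],np.array([q['k1'],0,0,0]))[0].reshape(-1,2)-o)*f).round(0).tolist())
E
```

```text
scene [[122.0, 155.0], [122.0, 152.0], [121.0, 146.0], [122.0, 148.0]]
side [[183.0, 160.0], [183.0, 153.0], [183.0, 144.0], [183.0, 148.0]]
wrist [[390.0, 310.0], [390.0, 316.0], [390.0, 325.0], [389.0, 322.0]]
```

View pics/o.png

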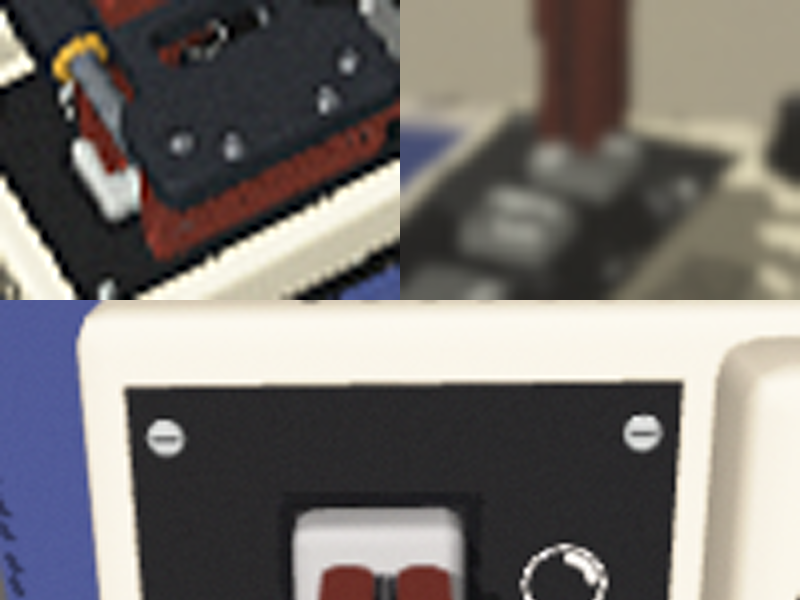

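In the side view the tip now meets the key top at row 150. In the wrist view the tip sits about 4 mm right of the cap's centre. I'll shift 3 mm left and step down 1 mm.

```bash
python3 -m jog '[{"jaw":0,"x":0.0015,"y":0,"z":0,"wx":0,"wy":0,"wz":0},{"jaw":0,"x":0.003,"y":0,"z":0,"wx":0,"wy":0,"wz":0},{"jaw":0,"x":0.003,"y":0,"z":0.0005,"wx":0,"wy":0,"wz":0},{"jaw":0,"x":0.003,"y":0,"z":0.001,"wx":0,"wy":0,"wz":0},{"jaw":0,"x":0.003,"y":0,"z":0.001,"wx":0,"wy":0,"wz":0},{"jaw":0,"x":0.003,"y":0,"z":0.001,"wx":0,"wy":0,"wz":0},{"jaw":0,"x":0.003,"y":0,"z":0.001,"wx":0,"wy":0,"wz":0},{"jaw":0,"x":0.003,"y":0,"z":0.001,"wx":0,"wy":0,"wz":0},{"jaw":0,"x":0.003,"y":0,"z":0.001,"wx":0,"wy":0,"wz":0},{"jaw":0,"x":0.003,"y":0,"z":0.001,"wx":0,"wy":0,"wz":0}]'|grep -E 'clock|pos|force'
```

```text
clock: 17.1
position: [0.4964, 0.2485, 0.0422]
force: [-0.7, 0.3, 0.2]
grasp_force: 0.0
```

```bash
python3 -m jog '[{"jaw":0,"x":0,"y":0,"z":0.0005,"wx":0,"wy":0,"wz":0},{"jaw":0,"x":0,"y":0,"z":0.001,"wx":0,"wy":0,"wz":0},{"jaw":0,"x":0,"y":0,"z":0.0015,"wx":0,"wy":0,"wz":0},{"jaw":0,"x":0,"y":0,"z":0.0015,"wx":0,"wy":0,"wz":0},{"jaw":0,"x":0,"y":0,"z":0.0015,"wx":0,"wy":0,"wz":0},{"jaw":0,"x":0,"y":0,"z":0.0015,"wx":0,"wy":0,"wz":0},{"jaw":0,"x":0,"y":0,"z":0.0015,"wx":0,"wy":0,"wz":0},{"jaw":0,"x":0,"y":0,"z":0.0015,"wx":0,"wy":0,"wz":0},{"jaw":0,"x":0,"y":0,"z":0.0015,"wx":0,"wy":0,"wz":0},{"jaw":0,"x":0,"y":0,"z":0.0015,"wx":0,"wy":0,"wz":0}]'|grep -E 'clock|pos|force'
```

```text
clock: 18.35
position: [0.4964, 0.2485, 0.0407]
force: [-0.4, -0.2, -0.0]
grasp_force: 0.0
```

```bash
python3 -m jog '[{"jaw":0,"x":0,"y":0,"z":0.0005,"wx":0,"wy":0,"wz":0},{"jaw":0,"x":0,"y":0,"z":0.001,"wx":0,"wy":0,"wz":0},{"jaw":0,"x":0,"y":0,"z":0.0015,"wx":0,"wy":0,"wz":0},{"jaw":0,"x":0,"y":0,"z":0.0015,"wx":0,"wy":0,"wz":0},{"jaw":0,"x":0,"y":0,"z":0.0015,"wx":0,"wy":0,"wz":0},{"jaw":0,"x":0,"y":0,"z":0.0015,"wx":0,"wy":0,"wz":0},{"jaw":0,"x":0,"y":0,"z":0.0015,"wx":0,"wy":0,"wz":0},{"jaw":0,"x":0,"y":0,"z":0.0015,"wx":0,"wy":0,"wz":0},{"jaw":0,"x":0,"y":0,"z":0.0015,"wx":0,"wy":0,"wz":0},{"jaw":0,"x":0,"y":0,"z":0.0015,"wx":0,"wy":0,"wz":0}]'|grep -E 'clock|pos|force'
```

```text
clock: 19.6
position: [0.4964, 0.2485, 0.0392]
force: [-0.3, -0.1, -0.0]
grasp_force: 0.0
```

```bash
python3 -m jog '[{"jaw":0,"x":0,"y":0,"z":0.0005,"wx":0,"wy":0,"wz":0},{"jaw":0,"x":0,"y":0,"z":0.001,"wx":0,"wy":0,"wz":0},{"jaw":0,"x":0,"y":0,"z":0.0015,"wx":0,"wy":0,"wz":0},{"jaw":0,"x":0,"y":0,"z":0.0015,"wx":0,"wy":0,"wz":0},{"jaw":0,"x":0,"y":0,"z":0.0015,"wx":0,"wy":0,"wz":0},{"jaw":0,"x":0,"y":0,"z":0.0015,"wx":0,"wy":0,"wz":0},{"jaw":0,"x":0,"y":0,"z":0.0015,"wx":0,"wy":0,"wz":0},{"jaw":0,"x":0,"y":0,"z":0.0015,"wx":0,"wy":0,"wz":0},{"jaw":0,"x":0,"y":0,"z":0.0015,"wx":0,"wy":0,"wz":0},{"jaw":0,"x":0,"y":0,"z":0.0015,"wx":0,"wy":0,"wz":0}]'|grep -E 'clock|pos|force'; python3 -c "
from station import ctrl
print(ctrl.get_state()['joint_torque'].round(2),ctrl.get_state()['torque'].round(2))"
```

```text
clock: 20.85
position: [0.4964, 0.2485, 0.0377]
force: [-0.3, 0.3, 1.9]
grasp_force: 1.0
[-1.000e-02 -5.168e+01 -1.820e+01  4.000e-02 -2.400e-01 -0.000e+00] [-0.06  0.03 -0.01]
```

Contact on key 1: 1.9 N at a reading of z=0.0377. On to key 2, first at 1.5 mm above that level.

```bash
python3 -m jog '[{"jaw":0,"x":0,"y":0,"z":-0.006,"wx":0,"wy":0,"wz":0},{"jaw":0,"x":0,"y":0,"z":-0.012,"wx":0,"wy":0,"wz":0},{"jaw":0,"x":-0.02,"y":0,"z":-0.012,"wx":0,"wy":0,"wz":0},{"jaw":0,"x":-0.042,"y":0,"z":-0.012,"wx":0,"wy":0,"wz":0},{"jaw":0,"x":-0.042,"y":0,"z":-0.010,"wx":0,"wy":0,"wz":0},{"jaw":0,"x":-0.042,"y":0,"z":-0.006,"wx":0,"wy":0,"wz":0},{"jaw":0,"x":-0.042,"y":0,"z":-0.003,"wx":0,"wy":0,"wz":0},{"jaw":0,"x":-0.042,"y":0,"z":-0.0015,"wx":0,"wy":0,"wz":0},{"jaw":0,"x":-0.042,"y":0,"z":-0.0015,"wx":0,"wy":0,"wz":0},{"jaw":0,"x":-0.042,"y":0,"z":-0.0015,"wx":0,"wy":0,"wz":0}]'|grep -E 'clock|pos|force'
```

```text
clock: 22.1
position: [0.4848, 0.2083, 0.0392]
force: [-0.9, 0.4, 0.7]
grasp_force: 0.0
```

```bash
python3 -m jog '[{"jaw":0,"x":0,"y":0,"z":0.0005,"wx":0,"wy":0,"wz":0},{"jaw":0,"x":0,"y":0,"z":0.001,"wx":0,"wy":0,"wz":0},{"jaw":0,"x":0,"y":0,"z":0.0015,"wx":0,"wy":0,"wz":0},{"jaw":0,"x":0,"y":0,"z":0.0015,"wx":0,"wy":0,"wz":0},{"jaw":0,"x":0,"y":0,"z":0.0015,"wx":0,"wy":0,"wz":0},{"jaw":0,"x":0,"y":0,"z":0.0015,"wx":0,"wy":0,"wz":0},{"jaw":0,"x":0,"y":0,"z":0.0015,"wx":0,"wy":0,"wz":0},{"jaw":0,"x":0,"y":0,"z":0.0015,"wx":0,"wy":0,"wz":0},{"jaw":0,"x":0,"y":0,"z":0.0015,"wx":0,"wy":0,"wz":0},{"jaw":0,"x":0,"y":0,"z":0.0015,"wx":0,"wy":0,"wz":0}]'|grep -E 'clock|pos|force'
```

```text
clock: 23.35
position: [0.4848, 0.2081, 0.0377]
force: [0.2, -0.1, 1.4]
grasp_force: 0.7
```

Key 2 is at the same level as key 1, so both are out. Key 3 next, directly at that level plus 0.5 mm.

```bash
python3 -m jog '[{"jaw":0,"x":0,"y":0,"z":-0.006,"wx":0,"wy":0,"wz":0},{"jaw":0,"x":0,"y":0,"z":-0.012,"wx":0,"wy":0,"wz":0},{"jaw":0,"x":-0.02,"y":0,"z":-0.012,"wx":0,"wy":0,"wz":0},{"jaw":0,"x":-0.042,"y":0,"z":-0.012,"wx":0,"wy":0,"wz":0},{"jaw":0,"x":-0.042,"y":0,"z":-0.008,"wx":0,"wy":0,"wz":0},{"jaw":0,"x":-0.042,"y":0,"z":-0.004,"wx":0,"wy":0,"wz":0},{"jaw":0,"x":-0.042,"y":0,"z":-0.001,"wx":0,"wy":0,"wz":0},{"jaw":0,"x":-0.042,"y":0,"z":0.0005,"wx":0,"wy":0,"wz":0},{"jaw":0,"x":-0.042,"y":0,"z":0.0005,"wx":0,"wy":0,"wz":0},{"jaw":0,"x":-0.042,"y":0,"z":0.0005,"wx":0,"wy":0,"wz":0}]'|grep -E 'clock|pos|force'
```

```text
clock: 24.6
position: [0.4732, 0.168, 0.0372]
force: [0.3, -0.2, 0.3]
grasp_force: 0.0
```

No contact, so key 3 is probably the latched one. I'll feel 2.7 mm lower.

```bash
python3 -m jog '[{"jaw":0,"x":0,"y":0,"z":0.0005,"wx":0,"wy":0,"wz":0},{"jaw":0,"x":0,"y":0,"z":0.001,"wx":0,"wy":0,"wz":0},{"jaw":0,"x":0,"y":0,"z":0.0015,"wx":0,"wy":0,"wz":0},{"jaw":0,"x":0,"y":0,"z":0.002,"wx":0,"wy":0,"wz":0},{"jaw":0,"x":0,"y":0,"z":0.0024,"wx":0,"wy":0,"wz":0},{"jaw":0,"x":0,"y":0,"z":0.0027,"wx":0,"wy":0,"wz":0},{"jaw":0,"x":0,"y":0,"z":0.0027,"wx":0,"wy":0,"wz":0},{"jaw":0,"x":0,"y":0,"z":0.0027,"wx":0,"wy":0,"wz":0},{"jaw":0,"x":0,"y":0,"z":0.0027,"wx":0,"wy":0,"wz":0},{"jaw":0,"x":0,"y":0,"z":0.0027,"wx":0,"wy":0,"wz":0}]'|grep -E 'clock|pos|force'
```

```text
clock: 25.85
position: [0.4731, 0.1678, 0.0345]
force: [-0.4, -0.1, 3.1]
grasp_force: 1.8
```

Contact at 0.0345 with 3.1 N, so key 3 is latched. On to key 4, at out-key level.

```bash
python3 -m jog '[{"jaw":0,"x":0,"y":0,"z":-0.008,"wx":0,"wy":0,"wz":0},{"jaw":0,"x":0,"y":0,"z":-0.015,"wx":0,"wy":0,"wz":0},{"jaw":0,"x":-0.02,"y":0,"z":-0.015,"wx":0,"wy":0,"wz":0},{"jaw":0,"x":-0.042,"y":0,"z":-0.015,"wx":0,"wy":0,"wz":0},{"jaw":0,"x":-0.042,"y":0,"z":-0.011,"wx":0,"wy":0,"wz":0},{"jaw":0,"x":-0.042,"y":0,"z":-0.007,"wx":0,"wy":0,"wz":0},{"jaw":0,"x":-0.042,"y":0,"z":-0.004,"wx":0,"wy":0,"wz":0},{"jaw":0,"x":-0.042,"y":0,"z":-0.0027,"wx":0,"wy":0,"wz":0},{"jaw":0,"x":-0.042,"y":0,"z":-0.0027,"wx":0,"wy":0,"wz":0},{"jaw":0,"x":-0.042,"y":0,"z":-0.0027,"wx":0,"wy":0,"wz":0}]'|grep -E 'clock|pos|force'
```

```text
clock: 27.1
position: [0.4616, 0.1277, 0.0373]
force: [-0.2, -0.0, 3.1]
grasp_force: 1.1
```

Key 4 is out. Back to key 3, to press it home at about 0.031.

```bash
python3 -m jog '[{"jaw":0,"x":0,"y":0,"z":-0.006,"wx":0,"wy":0,"wz":0},{"jaw":0,"x":0,"y":0,"z":-0.012,"wx":0,"wy":0,"wz":0},{"jaw":0,"x":0.02,"y":0,"z":-0.012,"wx":0,"wy":0,"wz":0},{"jaw":0,"x":0.042,"y":0,"z":-0.012,"wx":0,"wy":0,"wz":0},{"jaw":0,"x":0.042,"y":0,"z":-0.006,"wx":0,"wy":0,"wz":0},{"jaw":0,"x":0.042,"y":0,"z":0,"wx":0,"wy":0,"wz":0},{"jaw":0,"x":0.042,"y":0,"z":0.003,"wx":0,"wy":0,"wz":0},{"jaw":0,"x":0.042,"y":0,"z":0.005,"wx":0,"wy":0,"wz":0},{"jaw":0,"x":0.042,"y":0,"z":0.006,"wx":0,"wy":0,"wz":0},{"jaw":0,"x":0.042,"y":0,"z":0.006,"wx":0,"wy":0,"wz":0}]'|grep -E 'clock|pos|force'
```

```text
clock: 28.35
position: [0.4725, 0.1676, 0.0312]
force: [-3.5, 3.8, 5.4]
grasp_force: 2.5
```

```bash
python3 -m jog '[{"jaw":0,"x":0,"y":0,"z":0.0003,"wx":0,"wy":0,"wz":0},{"jaw":0,"x":0,"y":0,"z":0.0006,"wx":0,"wy":0,"wz":0},{"jaw":0,"x":0,"y":0,"z":0.0006,"wx":0,"wy":0,"wz":0},{"jaw":0,"x":0,"y":0,"z":0.0006,"wx":0,"wy":0,"wz":0},{"jaw":0,"x":0,"y":0,"z":0.0006,"wx":0,"wy":0,"wz":0},{"jaw":0,"x":0,"y":0,"z":0.0006,"wx":0,"wy":0,"wz":0},{"jaw":0,"x":0,"y":0,"z":0.0006,"wx":0,"wy":0,"wz":0},{"jaw":0,"x":0,"y":0,"z":0.0006,"wx":0,"wy":0,"wz":0},{"jaw":0,"x":0,"y":0,"z":0.0006,"wx":0,"wy":0,"wz":0},{"jaw":0,"x":0,"y":0,"z":0.0006,"wx":0,"wy":0,"wz":0}]'|grep -E 'clock|pos|force'
```

```text
clock: 29.6
position: [0.4725, 0.1676, 0.031]
force: [-4.0, 2.4, 9.6]
grasp_force: 4.8
```

At the stop (9.6 N, no further motion). I'll release, then feel key 3 lightly at out-key level.

```bash
python3 -m jog '[{"jaw":0,"x":0,"y":0,"z":-0.004,"wx":0,"wy":0,"wz":0},{"jaw":0,"x":0,"y":0,"z":-0.01,"wx":0,"wy":0,"wz":0},{"jaw":0,"x":0,"y":0,"z":-0.016,"wx":0,"wy":0,"wz":0},{"jaw":0,"x":0,"y":0,"z":-0.016,"wx":0,"wy":0,"wz":0},{"jaw":0,"x":0,"y":0,"z":-0.016,"wx":0,"wy":0,"wz":0},{"jaw":0,"x":0,"y":0,"z":-0.012,"wx":0,"wy":0,"wz":0},{"jaw":0,"x":0,"y":0,"z":-0.008,"wx":0,"wy":0,"wz":0},{"jaw":0,"x":0,"y":0,"z":-0.0066,"wx":0,"wy":0,"wz":0},{"jaw":0,"x":0,"y":0,"z":-0.0066,"wx":0,"wy":0,"wz":0},{"jaw":0,"x":0,"y":0,"z":-0.0066,"wx":0,"wy":0,"wz":0}]'|grep -E 'clock|pos|force'
```

```text
clock: 30.85
position: [0.4729, 0.1677, 0.0372]
force: [-1.9, -1.3, 2.2]
grasp_force: 1.2
```

Key 3 is out: 2.2 N at out-key level. I'll retract and check with a picture.

```bash
python3 -m jog '[{"jaw":0,"x":0,"y":0,"z":-0.005,"wx":0,"wy":0,"wz":0},{"jaw":0,"x":0,"y":0,"z":-0.02,"wx":0,"wy":0,"wz":0},{"jaw":0,"x":0,"y":0,"z":-0.05,"wx":0,"wy":0,"wz":0},{"jaw":0,"x":0,"y":0,"z":-0.09,"wx":0,"wy":0,"wz":0},{"jaw":0,"x":0,"y":0,"z":-0.12,"wx":0,"wy":0,"wz":0},{"jaw":0,"x":0,"y":0,"z":-0.15,"wx":0,"wy":0,"wz":0},{"jaw":0,"x":0,"y":0,"z":-0.16,"wx":0,"wy":0,"wz":0},{"jaw":0,"x":0,"y":0,"z":-0.16,"wx":0,"wy":0,"wz":0},{"jaw":0,"x":0,"y":0,"z":-0.16,"wx":0,"wy":0,"wz":0},{"jaw":0,"x":0,"y":0,"z":-0.16,"wx":0,"wy":0,"wz":0}]'|grep -E 'clock|pos|force'; python3 - <<'E'
from h import *
s=cv2.resize(ctrl.camera("side")[170:250,200:310],(800,582),interpolation=cv2.INTER_CUBIC);cv2.imwrite("pics/end.png",s)
E
```

```text
clock: 32.1
position: [0.4724, 0.1676, 0.1961]
force: [-0.3, -0.5, -0.6]
grasp_force: 0.0
```

View pics/end.png

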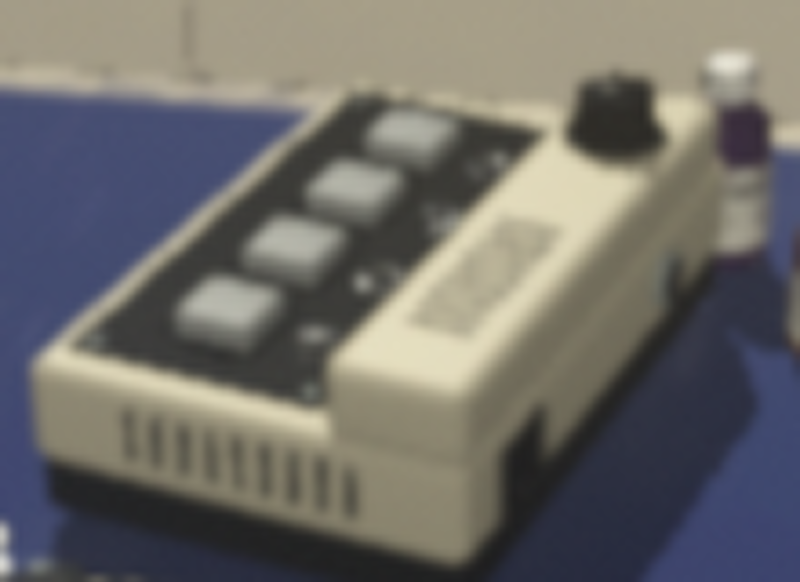

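All four caps, at about (412,135), (355,187), (293,246) and (229,307), stand equally tall, and the arm is clear of everything.

```bash
python3 -c "
from station import ctrl
print(ctrl.finish_job())"
```

```text
the job is handed in; nothing more can be done
None
```

I handed the job in at about 32 s: I tapped all four keys left to right, found key 3 (third from the left) latched, pressed it home and released it, and the final force check and side picture show all four keys out (the judge's verdict was not shown).

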